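# Two-key bobbin release at the weaving bench

## Robot

A 6-joint arm with a two-finger parallel gripper is mounted at the origin on the work surface. World frame = base frame: x ahead of the robot, y to its left, z up, the work surface at z = 0. Lengths are in m, angles in degrees, forces in N, time in s.
With the tool pointing down it reaches from about 0.35 to 0.875 m from the base axis. Payload 4.2 kg.
Tool frame: the origin (TCP) lies on the centre line of the jaws, within the pads' length; the fingertips stand 19 mm ahead of it and the grasp point (between the pads) is the TCP; x points along the fingers, y is the direction in which the jaws open and shut, and the axes are right-handed (so a half turn about x gives the same grasp; the last joint's range is limited). The gripper opens to 87 mm and grips with 3 to 60 N. Pads are 19 mm wide; open, the fingers measure 117 mm over their backs; the gripper's body (75 mm by 190 mm) begins 51 mm behind the grasp point.
Start: joints at [84.145, 22.042, 0.453, 0, -68.411, -14.817], TCP at [0.221, 0.585, 0.242] pointing down, gripper open.
Joint ranges: [-179.83, 179.83], [-69.29, 118.12], [-61.27, 80.66], [-181.25, 117.63], [-171.15, -9.14], [-177.46, 177.46]. Speed limits (degrees/s): [159.86, 159.86, 180, 180, 180, 180].

## Interface

Orientations are given as a 3x3 rotation matrix whose columns are the frame's x, y, z axes.
In Python, from station import r, viewer, job, spotter gives the robot as it stands.
- The arm moves only by the tool play_rows, never from a script. Its argument "commands" is a list of rows, each an object of numbers: "fingers": the gripper command: -1 is fully open, 1 is shut, values between are in proportion; "tx", "ty", "tz": the shift along the tool's x, y, z normalised to -1 to 1, where 1 is 750 mm; "ax", "ay", "az": the turn, a rotation vector about the tool's x, y, z normalised to -1 to 1, where 1 is pi rad. In form: [{"fingers": .., "tx": .., "ty": .., "tz": .., "ax": .., "ay": .., "az": ..}, ...]. A call has 1 to 5 rows; each row is the pose to reach, as a shift and turn from the pose commanded when the call began, along the tool's axes at that moment, turning the shorter way round; what a row does not reach only later rows make up. A row lasts 1/12 s, in which the tool goes at most 41.7 mm and 7.16 degrees, less where a joint would pass 70% of its speed; a pose out of reach is approached as far as the arm can. A call with a number of a shift or a turn outside -1 to 1 is refused whole. A call with a gripper value outside its range is refused whole. The fingers move at their own pace and stop on an object; the grip force is fixed at half the most. Time passes only in rows, so rows that repeat a pose let the fingers close. It gives the time, the measured TCP pose, the force and the opening at its end, in the units of the state.
- r.sense(): the state, without advancing time (a new reading comes with each control period).
- viewer.capture(name): name is "scene" or "top" or "wrist"; returns a dict with "image" (400x640x3 uint8, red, green, blue), "fx", "fy", "cx", "cy" (pixels), "dist" ([k1, k2, p1, p2, k3] as OpenCV has them; the pictures are not rectified), "R" (3x3) and "t" (3): a world point X has camera coordinates R X + t; the wrist camera has in their place "mount" (4x4, takes a point from camera to tool coordinates, whose origin is the TCP and whose axes are the tool frame's). Camera axes: x right, y down, z forward; pixel columns grow to the right and rows downward; lengths in m; the calibration is good to about 2 mm. A picture is of the moment at which its call begins: read the wrist's pose just before it. There is no depth.
- job.finish_job(): hands the job in, once; it reports no verdict.
Trained networks look in a picture, given as the dict that the camera call returned (one of the last four; its "shot" number tells which), for a name from the list of things; names that differ only in an ending like _2 or _b are one class to them, and where a whole thing is asked for, a point or a joint stands for the part that bears it (a point fixed in the world has none). Each returns a list of dicts, best first, with "score" (0 to 1); they miss things now and then, are a little off and sometimes report something else, mostly with a low value. They report only what shows in the picture. A call takes as long as a camera call. They do not tell look-alikes from the thing itself.
- spotter.find_in(name, picture): "uv" ([column, row] in pixels, amid what is visible of it).
- spotter.silhouettes(name, picture): "region" (400x640 bool, what is visible of it) and "uv" ([column, row] in pixels, amid what is visible of it).
The state is a dict: "time_s": time; "joints": joint angles; "joint_velocities": joint speeds; "effort": joint torques, N m; "tcp_pos": TCP position; "ee_rot": TCP orientation; "wrist_force": force on the tool from outside, world axes, zero at the start; "moment": the same for the moment, N m; "gripper_width": opening from 0.0 (shut) to 1.0 (fully open).
Only numpy, scipy, OpenCV 4.12 (cv2) and the standard library are available. Lean on these libraries where they do the work, as an engineer would, in place of code of your own. Each camera call takes 0.05 s, during which the arm holds its last target. There are 200 camera calls.

## Task

Release the wooden bobbin waiting in the dispenser's sloping chute: press the two round keys on the console down together, one fingertip on each, and keep both down until the bobbin has rolled to the bottom of the chute and lies still against the end wall; then let both keys come up and move clear. Never press one round key alone, do not touch the bobbin or the square key, and leave everything else on the table where it stands.

Things in the scene. Friction and masses are not known exactly. Their poses are not given: they have to be found in the camera images.
- dispenser: fixed bobbin dispenser, about 180 (x) x 306 (y) mm, highest wall 105 mm, at its +y end: a plywood console on the robot's side (x -114 to -34 mm, top at z = 85 mm) and behind it an aluminium chute (x -30 to +56 mm, clear back wall) sloping 10 degrees down to its own -y. Origin on the table; x points away from the robot, z up; yawed up to 0.5 rad
- gate (a point): midway between the two steel tabs, 5 mm high, that stand in the chute floor at y = +53 mm in the dispenser's frame and hold the bobbin back. Each tab sinks with its own round key; only with both keys at least about 5 mm down is the bobbin free
- key_left_top (a point): centre of the top face of the left (+y) round key, at x = -75, y = -12, z = 99 mm in the dispenser's frame when up; moves down with it. An aluminium disc 26 mm across standing 14 mm above the console. Axes as the dispenser's
- key_right_top (a point): centre of the top face of the right (-y) round key, same size, at x = -75, y = -68, z = 99 mm in the dispenser's frame: the two key centres are 56 mm apart along the dispenser's y axis
- key_left (a joint): how far the left round key is pressed, m: 0 up, 0.008 fully down (hard stop). A spring returns it: 1.5 N to start, 5 N fully down
- key_right (a joint): how far the right round key is pressed, m: same travel and spring; both together take 3 N to start and 10 N fully down
- square_key_top (a point): centre of the top of the square key (24 x 24 mm, aluminium, 7 mm above the console, top at z = 92 mm), at x = -75, y = +100 mm in the dispenser's frame, 140 mm from the middle of the pair: to be left alone
- square_key (a joint): how far the square key is pressed, m: 0 up, 0.004 fully down
- bobbin: the waiting empty wooden bobbin, 40 mm in diameter over its flanges, 80 mm long, 0.04 to 0.09 kg, lying across the chute; origin at its centre. Held by the tabs its centre is near y = +66, z = 79 mm in the dispenser's frame (top about 99 mm); released, it rolls about 0.2 m in roughly one second
- bay (a point): where the bobbin's centre comes to lie, within a few mm, against the end wall at the bottom of the chute: y = -125, z = 45 mm in the dispenser's frame (the end wall's inner face is at y = -145 mm)
- spare_bobbin: bystander: loose empty wooden bobbin standing upright on the table to the left of the dispenser, 40 mm across, 80 mm high; origin under its centre
- pin_jar: bystander: glass jar with a steel cap, 54 mm across, 65 mm high, to the right of the dispenser; origin under its centre
- pattern_weight: bystander: dark steel pattern weight with a small knob, 56 mm across, 42 mm high, on the robot's side of the dispenser; origin under its centre
- mug: bystander: white mug, 76 mm across, 90 mm high, beyond the dispenser; origin under its centre
- beech_block: bystander: wooden block 50 x 90 x 30 mm, beyond the dispenser; origin under its centre
- tape_tin: bystander: round brass tin 64 mm across, 22 mm high, beyond the dispenser; origin under its centre
- awl: bystander: hand tool lying on the table on the robot's side of the dispenser, 150 mm long and under 35 mm high; origin under it
Things that resemble listed ones, but are neither listed nor needed, are in the scene too. What is shaped like the bobbin but red or yellow is not meant.

How it is judged:
By the outcome, as a careful person would: the job done as asked, in the order asked, and still so for the second after the job is handed in, with the robot touching nothing.
It also fails if it takes over 40 s, if anything falls off the work surface, if the arm or the gripper's body presses on something with over 40 N, if the wrist force passes 120 N, or if a joint passes its speed limit or range.

## Working session

There is one attempt and no reset: what is moved stays moved. The work goes in short steps, Python scripts to look and compute and a tool call to move; the robot and the scene stay as the last step left them, time stands still between calls to the robot, and variables do not carry over. Pictures are saved under pics/ and viewed, about 8 in all and at most 12, crops included, and the job is handed in when it is done.

Besides the shell and the picture viewer there is one more tool, called in YAML: its name, and indented under it one key for each argument. play_rows: Moves the arm, as the interface text tells. Its arguments: {"type":"object","properties":{"commands":{"type":"array"}},"required":["commands"]}

```bash
mkdir -p pics; ls
python3 - <<'E'
from station import r, viewer, job, spotter
import cv2, numpy as np
s=r.sense(); print(s['time_s'],s['tcp_pos'],s['ee_rot'],s['gripper_width'],s['wrist_force'])
ims={}
for n in ("scene","top"):
    c=viewer.capture(n); cv2.imwrite(f"pics/{n}0.png",c["image"][:,:,::-1])
    print(n,{k:np.round(c[k],4).tolist() for k in("fx","fy","cx","cy","dist","R","t")})
    for k in ("key_left_top","square_key_top","bobbin","dispenser"):
        print(k,[(np.round(d["uv"],1).tolist(),round(d["score"],2)) for d in spotter.find_in(k,c)][:5])
E
```

```text
pics
0.0 [0.22042779 0.58422984 0.2404665 ] [[-6.77689693e-04 -3.53194990e-01 -9.35549486e-01]
 [-2.08954467e-03 -9.35547158e-01  3.53195624e-01]
 [-9.99997587e-01  2.19422948e-03 -1.04006042e-04]] 0.9999146979225242 [-0.19311212  0.644938    0.24548967]
scene {'fx': 490.9549, 'fy': 490.9549, 'cx': 325.5838, 'cy': 201.7144, 'dist': [-0.0461, 0.0, 0.0, 0.0, 0.0], 'R': [[0.4129, 0.9107, 0.0094], [0.5546, -0.2432, -0.7958], [-0.7225, 0.3338, -0.6055]], 't': [-0.3045, -0.2135, 1.4737]}
key_left_top [([216.4, 214.4], 0.61)]
square_key_top [([139.6, 242.5], 0.43)]
bobbin [([378.2, 249.5], 0.94), ([336.2, 190.0], 0.93), ([264.4, 238.8], 0.85), ([213.0, 192.3], 0.76), ([398.9, 210.7], 0.61)]
dispenser [([270.3, 212.0], 0.16)]
top {'fx': 416.2897, 'fy': 416.2897, 'cx': 322.4834, 'cy': 198.6684, 'dist': [-0.049, 0.0, 0.0, 0.0, 0.0], 'R': [[-0.0182, -0.9997, 0.0134], [-0.9868, 0.0158, -0.1612], [0.1609, -0.0161, -0.9868]], 't': [0.0659, 0.5814, 0.8275]}
key_left_top [([423.8, 231.2], 0.43)]
square_key_top [([369.6, 216.6], 0.6), ([403.4, 142.3], 0.31)]
bobbin [([391.9, 182.1], 0.96), ([272.7, 166.5], 0.93), ([409.2, 301.5], 0.89), ([228.9, 201.0], 0.64), ([271.6, 271.4], 0.6)]
dispenser [([416.0, 207.0], 0.87)]
```

View pics/top0.png

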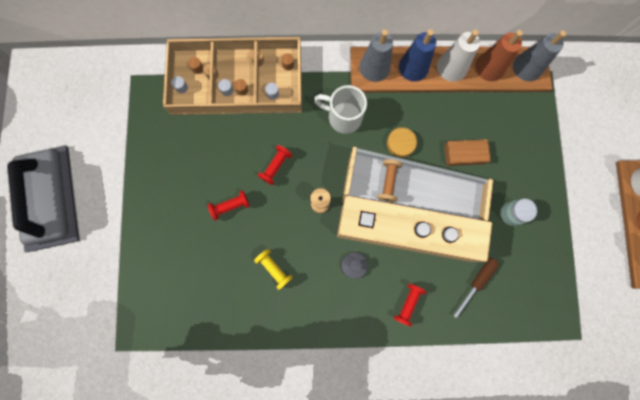

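View pics/scene0.png

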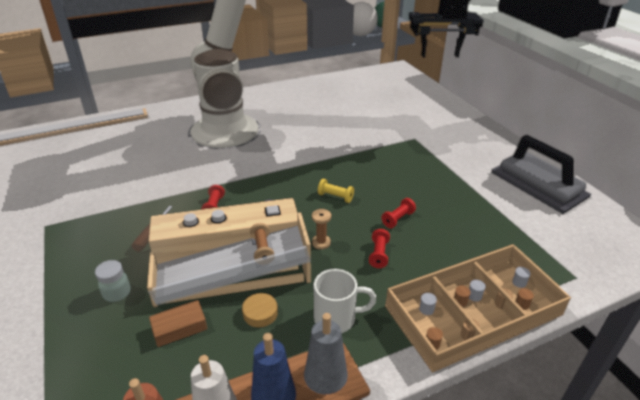

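The top view shows the round keys at about (424,229) and (451,234) and the square key at (368,219). The wooden bobbin waits in the chute at (391,180). Look-alikes are red (275,165), (228,205), (410,303), yellow (272,269), and the standing spare (320,200). In the scene view the keys are at (219,217) and (190,221), the square key is at (273,211) and the bobbin at (261,240).

```bash
cat > h.py <<'E'
import numpy as np, cv2
from scipy.optimize import least_squares
P={'L':(-.075,-.012,.099),'Rr':(-.075,-.068,.099),'S':(-.075,.100,.092)}
def d2w(p,q):
    c,s=np.cos(p[2]),np.sin(p[2]); q=np.asarray(q)
    return np.array([p[0]+c*q[0]-s*q[1],p[1]+s*q[0]+c*q[1],q[2]])
def proj(c,X):
    K=np.array([[c['fx'],0,c['cx']],[0,c['fy'],c['cy']],[0,0,1.]])
    return cv2.projectPoints(np.array([X],float),cv2.Rodrigues(np.array(c['R'],float))[0],np.array(c['t'],float),K,np.array(c['dist'],float))[0].ravel()
def wristcam(c,s):
    T=np.eye(4);T[:3,:3]=s['ee_rot'];T[:3,3]=s['tcp_pos']
    M=np.linalg.inv(T@np.array(c['mount'])); c=dict(c);c['R']=M[:3,:3];c['t']=M[:3,3];return c
def fit(obs,x0=(.55,-.2,0)):
    f=lambda p:np.concatenate([proj(c,d2w(p,P[k]))-uv for c,k,uv in obs])
    return least_squares(f,x0,loss='soft_l1')
E
python3 - <<'E'
from station import r, viewer, spotter
from h import *
s=viewer.capture("scene");t=viewer.capture("top")
o=[(t,'L',(424,229)),(t,'Rr',(451,234)),(t,'S',(368,218)),(s,'L',(219,217)),(s,'Rr',(190,221)),(s,'S',(273,211))]
f=fit(o);p=f.x;print(p,f.fun.round(1))
for k in P: print(k,d2w(p,P[k]).round(4))
m=d2w(p,(-.075,-.04,.099));S=r.sense();E=S['ee_rot']
yd=np.array([-np.sin(p[2]),np.cos(p[2]),0]);print('mid',m,'tool delta to mid z+.15:',E.T@(m+[0,0,.15+.019]-S['tcp_pos']),'yd in tool',E.T@yd, 'joints',S['joints'])
E
```

```text
[ 0.58833972 -0.14422032 -0.21138633] [-0.6 -1.   0.3 -0.6 -1.  -0.5 -1.4 -2.5 -0.4 -3.  -0.4 -0.6]
L [ 0.5125 -0.1402  0.099 ]
Rr [ 0.5007 -0.195   0.099 ]
S [ 0.536  -0.0307  0.092 ]
mid [ 0.50661652 -0.16759379  0.099     ] tool delta to mid z+.15: [-0.02643293  0.60293426 -0.53316514] yd in tool [-1.82363067e-05 -9.88860921e-01  1.48842461e-01] joints [ 8.41437169e+01  2.20410832e+01  4.51313958e-01  6.66621454e-04
 -6.84113498e+01 -1.48153580e+01]
```

play_rows:
  commands:
    - {"fingers":0.06,"tx":-0.035,"ty":0.804,"tz":-0.711,"ax":0,"ay":0,"az":0}
    - {"fingers":0.06,"tx":-0.035,"ty":0.804,"tz":-0.711,"ax":0,"ay":0,"az":0}
    - {"fingers":0.06,"tx":-0.035,"ty":0.804,"tz":-0.711,"ax":0,"ay":0,"az":0}
    - {"fingers":0.06,"tx":-0.035,"ty":0.804,"tz":-0.711,"ax":0,"ay":0,"az":0}
    - {"fingers":0.06,"tx":-0.035,"ty":0.804,"tz":-0.711,"ax":0,"ay":0,"az":0}

```text
time_s: 1.02
tcp_pos: [0.2949, 0.3882, 0.2485]
ee_rot: [[0.0, -0.352, -0.936], [0.0, -0.936, 0.352], [-1.0, -0.0, -0.0]]
wrist_force: [0.9, -0.5, 0.1]
gripper_width: 0.709
```

play_rows:
  commands:
    - {"fingers":0.06,"tx":-0.026,"ty":0.596,"tz":-0.527,"ax":0,"ay":0,"az":0}
    - {"fingers":0.06,"tx":-0.026,"ty":0.596,"tz":-0.527,"ax":0,"ay":0,"az":0}
    - {"fingers":0.06,"tx":-0.026,"ty":0.596,"tz":-0.527,"ax":0,"ay":0,"az":0}
    - {"fingers":0.06,"tx":-0.026,"ty":0.596,"tz":-0.527,"ax":0,"ay":0,"az":0}
    - {"fingers":0.06,"tx":-0.026,"ty":0.596,"tz":-0.527,"ax":0,"ay":0,"az":0}

```text
time_s: 1.43
tcp_pos: [0.3687, 0.1936, 0.2557]
ee_rot: [[0.001, -0.352, -0.936], [0.001, -0.936, 0.352], [-1.0, -0.001, -0.001]]
wrist_force: [0.4, -0.1, 0.9]
gripper_width: 0.475
```

play_rows:
  commands:
    - {"fingers":0.06,"tx":-0.017,"ty":0.388,"tz":-0.343,"ax":0,"ay":0,"az":0}
    - {"fingers":0.06,"tx":-0.017,"ty":0.388,"tz":-0.343,"ax":0,"ay":0,"az":0}
    - {"fingers":0.06,"tx":-0.017,"ty":0.388,"tz":-0.343,"ax":0,"ay":0,"az":0}
    - {"fingers":0.06,"tx":-0.017,"ty":0.388,"tz":-0.343,"ax":0,"ay":0,"az":0}
    - {"fingers":0.06,"tx":-0.017,"ty":0.388,"tz":-0.343,"ax":0,"ay":0,"az":0}

```text
time_s: 1.85
tcp_pos: [0.4428, -0.0012, 0.2626]
ee_rot: [[0.001, -0.353, -0.936], [0.001, -0.936, 0.353], [-1.0, -0.001, -0.001]]
wrist_force: [0.8, 0.8, -0.0]
gripper_width: 0.471
```

play_rows:
  commands:
    - {"fingers":0.06,"tx":-0.009,"ty":0.18,"tz":-0.159,"ax":-0.048,"ay":0,"az":0}
    - {"fingers":0.06,"tx":-0.009,"ty":0.18,"tz":-0.159,"ax":-0.048,"ay":0,"az":0}
    - {"fingers":0.06,"tx":-0.009,"ty":0.18,"tz":-0.159,"ax":-0.048,"ay":0,"az":0}
    - {"fingers":0.06,"tx":-0.009,"ty":0.18,"tz":-0.159,"ax":-0.048,"ay":0,"az":0}
    - {"fingers":0.06,"tx":-0.009,"ty":0.18,"tz":-0.159,"ax":-0.048,"ay":0,"az":0}

```text
time_s: 2.27
tcp_pos: [0.5075, -0.1712, 0.2688]
ee_rot: [[0.001, -0.211, -0.977], [-0.001, -0.977, 0.211], [-1.0, 0.001, -0.001]]
wrist_force: [1.0, 1.2, -0.5]
gripper_width: 0.472
```

Run:
```python
from station import r, viewer, spotter
from h import *
s=r.sense();c=viewer.capture("wrist"); print(s['time_s'],s['tcp_pos'],s['ee_rot'],s['gripper_width'],s['joints'])
cv2.imwrite("pics/w1.png",c["image"][:,:,::-1])
w=wristcam(c,s);p=(0.58834,-0.14422,-0.21139)
print(np.round(c['mount'],3).tolist())
for k in P: print(k,proj(w,d2w(p,P[k])))
for k in ("key_left_top","key_right_top","square_key_top"):
  for d in spotter.silhouettes(k,c): print(k,np.round(d['uv'],1),round(d['score'],2),d['region'].sum(),[cv2.boundingRect(x) for x in cv2.findContours(d['region'].astype('uint8'),0,2)[0]])
```

```text
2.2667 [ 0.50748195 -0.17123393  0.26878407] [[ 6.00568058e-04 -2.11315409e-01 -9.77417739e-01]
 [-8.72024489e-04 -9.77417655e-01  2.11314855e-01]
 [-9.99999439e-01  7.25423253e-04 -7.71278034e-04]] 0.4720775590777329 [-1.25849372e+00  1.21876702e+01 -9.61471395e+00  5.29987076e-02
 -6.81621252e+01  7.90393575e+01]
[[-0.001, -0.277, 0.961, -0.145], [1.0, 0.001, 0.001, -0.001], [-0.001, 0.961, 0.277, -0.076], [0.0, 0.0, 0.0, 1.0]]
L [281.50426351 185.64249269]
Rr [335.65943015 185.61088717]
S [175.89749129 184.11625983]
key_right_top [334.7 183.3] 0.71 586 [(324, 173, 25, 27), (216, 65, 7, 11)]
key_right_top [470.1 103.7] 0.6 2701 [(436, 79, 69, 49)]
square_key_top [175.4 185.3] 0.57 502 [(165, 177, 25, 23)]
```

View pics/w1.png

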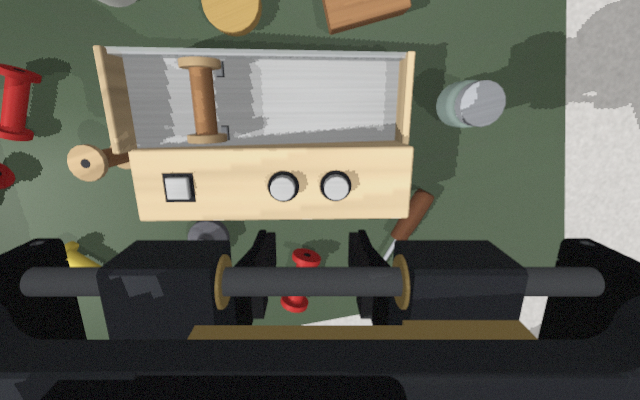

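The wrist view shows the round keys at (283,186) and (336,185), square key at (178,187), with the bobbin held at (203,100). The prediction agrees within about 2 px. I'll refine it with the discs.

Run:
```python
from station import r, viewer, spotter
from h import *
s=r.sense();c=viewer.capture("wrist");w=wristcam(c,s)
I=c['image'].astype(int); m=((I.min(2)>150)&(I.max(2)-I.min(2)<30)).astype('uint8')
n,l,st,ce=cv2.connectedComponentsWithStats(m)
sel=[(ce[i],st[i]) for i in range(1,n) if st[i,4]>150 and 165<ce[i][1]<210 and 150<ce[i][0]<400]
for a in sel: print(a)
sel.sort(key=lambda a:a[0][0])
if len(sel)==3:
    b=[(a[1][:2]+(a[1][2:4]-1)/2) for a in sel]
    f=fit([(w,k,u) for k,u in zip(('S','L','Rr'),b)],(.588,-.144,-.211));p=f.x;print(p,f.fun.round(1))
    mid=d2w(p,(-.075,-.04,.099));yd=np.array([-np.sin(p[2]),np.cos(p[2]),0]);E=s['ee_rot']
    print(mid,'d',E.T@(mid+[0,0,.019]-s['tcp_pos']),'yaw err',np.degrees(np.arcsin(np.cross(E[:,1],-yd)[2])))
```

```text
(array([284.55629139, 186.76379691]), array([273, 175,  24,  24, 453], dtype=int32))
(array([338.65350877, 186.28947368]), array([327, 175,  24,  24, 456], dtype=int32))
(array([178.93846154, 186.05054945]), array([167, 176,  24,  22, 455], dtype=int32))
[ 0.58504069 -0.14251134 -0.199626  ] [ 0.3 -0.1 -0.2  0.4 -0.  -0.2]
[ 0.50359802 -0.16684427  0.099     ] d [ 0.15035711 -0.00063142  0.00265567] yaw err 0.6895437063675204
```

play_rows:
  commands:
    - {"fingers":0.06,"tx":0.05,"ty":-0.001,"tz":0.003,"ax":-0.003,"ay":0,"az":0}
    - {"fingers":0.06,"tx":0.1,"ty":-0.001,"tz":0.003,"ax":-0.003,"ay":0,"az":0}
    - {"fingers":0.06,"tx":0.15,"ty":-0.001,"tz":0.003,"ax":-0.003,"ay":0,"az":0}
    - {"fingers":0.06,"tx":0.167,"ty":-0.001,"tz":0.003,"ax":-0.003,"ay":0,"az":0}
    - {"fingers":0.06,"tx":0.167,"ty":-0.001,"tz":0.003,"ax":-0.003,"ay":0,"az":0}

```text
time_s: 2.93
tcp_pos: [0.5015, -0.1648, 0.14]
ee_rot: [[-0.008, -0.198, -0.98], [0.001, -0.98, 0.198], [-1.0, 0.001, 0.008]]
wrist_force: [-0.9, -0.3, -0.9]
gripper_width: 0.47
```

Run:
```python
from station import r, viewer, spotter
from h import *
for i in range(3): viewer.capture("wrist")
s=r.sense();c=viewer.capture("wrist");w=wristcam(c,s);E=s['ee_rot']
print(s['tcp_pos'],s['gripper_width'],s['wrist_force'],E.round(4))
im=c['image'][:,:,::-1].copy()
p=np.array((.58504,-.14251,-.19963))
for k in ('L','Rr'):
    u=proj(w,d2w(p,P[k]));print(k,u);cv2.circle(im,tuple(int(x) for x in u),2,(0,0,255),-1)
for sg in (1,-1):
    u=proj(w,s['tcp_pos']+E@[.019,sg*.028,0]);print('tip',u);cv2.circle(im,tuple(int(x) for x in u),2,(255,0,0),-1)
cv2.imwrite("pics/w2.png",im)
t=viewer.capture("top");cv2.imwrite("pics/t2.png",cv2.resize(t['image'][150:290,330:510,::-1],None,fx=4,fy=4,interpolation=2))
mid=d2w(p,(-.075,-.04,.099));print('d',E.T@(mid+[0,0,.019]-s['tcp_pos']))
```

```text
[ 0.50563898 -0.16574748  0.14523149] 0.4674173763787498 [-0.0228278   0.69450764 -0.20164044] [[ 3.200e-03 -1.973e-01 -9.803e-01]
 [-7.000e-04 -9.803e-01  1.973e-01]
 [-1.000e+00  0.000e+00 -3.300e-03]]
L [271.73784033 231.04466971]
Rr [357.23097492 231.20270481]
tip [361.49143663 246.12129519]
tip [263.19679776 246.03680971]
d [0.02722553 0.00147584 0.00187465]
```

View pics/w2.png

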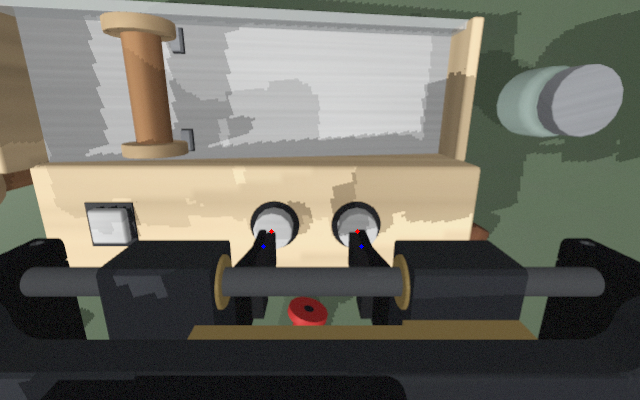

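Run:
```python
from station import r, viewer, spotter
from h import *
s=r.sense();c=viewer.capture("wrist");w=wristcam(c,s);E=s['ee_rot'];print(s['tcp_pos'])
I=c['image'].astype(int); m=((I.min(2)>120)&(I.max(2)-I.min(2)<30))
for k,u0 in (('L',274),('Rr',356)):
    cols=range(u0-10,u0+11,5); print(k,'top rows',[(u,200+int(np.argmax(m[200:240,u]))) for u in cols])
    for row in (215,220,225): 
        x=np.where(m[row,u0-28:u0+28])[0]+u0-28; print(row,x.min(),x.max())
p=np.array((.58504,-.14251,-.19963))
for k in ('L','Rr'):
    q=np.array(P[k]);print(k,'pred rim far',proj(w,d2w(p,q+[.013,0,0])),'l,r',proj(w,d2w(p,q+[0,.013,0])),proj(w,d2w(p,q-[0,.013,0])))
y,x=np.mgrid[180:270:6,235:400:6]
cv2.imwrite("pics/w3.png",cv2.resize(c['image'][190:270,220:410,::-1],None,fx=4,fy=4,interpolation=cv2.INTER_CUBIC))
```

```text
[ 0.50576312 -0.16600802  0.14561752]
L top rows [(264, 214), (269, 213), (274, 214), (279, 215), (284, 218)]
215 259 281
220 256 286
225 254 289
Rr top rows [(346, 218), (351, 215), (356, 214), (361, 214), (366, 215)]
215 350 367
220 344 373
225 337 375
L pred rim far [270.83433899 212.36410894] l,r [251.70111504 231.14524008] [291.32110288 231.19253234]
Rr pred rim far [357.64840599 212.47457906] l,r [337.02484206 231.24881157] [376.63027556 231.29907602]
```

View pics/w3.png

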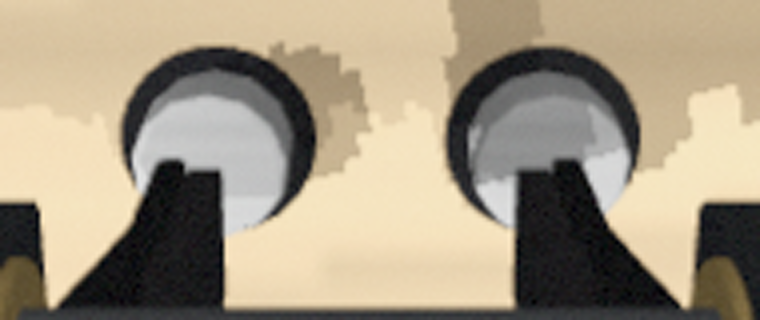

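play_rows:
  commands:
    - {"fingers":-0.05,"tx":0.01,"ty":0.002,"tz":0.003,"ax":0,"ay":0,"az":0}
    - {"fingers":-0.05,"tx":0.02,"ty":0.002,"tz":0.003,"ax":0,"ay":0,"az":0}
    - {"fingers":-0.05,"tx":0.028,"ty":0.002,"tz":0.003,"ax":0,"ay":0,"az":0}
    - {"fingers":-0.05,"tx":0.028,"ty":0.002,"tz":0.003,"ax":0,"ay":0,"az":0}
    - {"fingers":-0.05,"tx":0.028,"ty":0.002,"tz":0.003,"ax":0,"ay":0,"az":0}

```text
time_s: 3.65
tcp_pos: [0.5015, -0.1675, 0.1218]
ee_rot: [[-0.002, -0.199, -0.98], [-0.0, -0.98, 0.199], [-1.0, 0.0, 0.002]]
wrist_force: [0.2, -0.4, -0.2]
gripper_width: 0.527
```

Run:
```python
from station import r, viewer
from h import *
viewer.capture("wrist");viewer.capture("wrist")
s=r.sense();E=s['ee_rot'];p=np.array((.58504,-.14251,-.19963))
mid=d2w(p,(-.075,-.04,.099));print(s['time_s'],s['tcp_pos'],s['gripper_width'],s['wrist_force'],s['moment'],'d',E.T@(mid+[0,0,.019]-s['tcp_pos']),E.round(4)[2])
```

```text
3.75 [ 0.50206376 -0.16748932  0.12243412] 0.5256798465247834 [ 0.23214089 -0.62051618 -0.47019541] [-0.06612979 -0.04167543 -0.05904741] d [ 0.00443394 -0.00093998 -0.00137398] [-1.e+00  2.e-04  0.e+00]
```

play_rows:
  commands:
    - {"fingers":-0.05,"tx":0.016,"ty":-0.001,"tz":-0.001,"ax":0,"ay":0,"az":0}
    - {"fingers":-0.05,"tx":0.016,"ty":-0.001,"tz":-0.001,"ax":0,"ay":0,"az":0}
    - {"fingers":-0.05,"tx":0.016,"ty":-0.001,"tz":-0.001,"ax":0,"ay":0,"az":0}
    - {"fingers":-0.05,"tx":0.016,"ty":-0.001,"tz":-0.001,"ax":0,"ay":0,"az":0}

```text
time_s: 4.08
tcp_pos: [0.5041, -0.1672, 0.1123]
ee_rot: [[0.003, -0.198, -0.98], [-0.001, -0.98, 0.198], [-1.0, 0.001, -0.003]]
wrist_force: [-1.4, -0.0, 7.7]
gripper_width: 0.525
```

Run:
```python
from station import r, viewer
from h import *
c=viewer.capture("top");s=r.sense()
print(s['time_s'],s['tcp_pos'],s['wrist_force'],s['moment'])
cv2.imwrite("pics/t3.png",cv2.resize(c['image'][140:270,330:510,::-1],None,fx=4,fy=4,interpolation=2))
w=viewer.capture("wrist");cv2.imwrite("pics/w4.png",w['image'][:,:,::-1])
```

```text
4.1333 [ 0.50414742 -0.16723     0.11242234] [-0.84922884 -0.33922367  6.92038554] [-0.11662896  0.27828601  0.00885238]
```

View pics/w4.png

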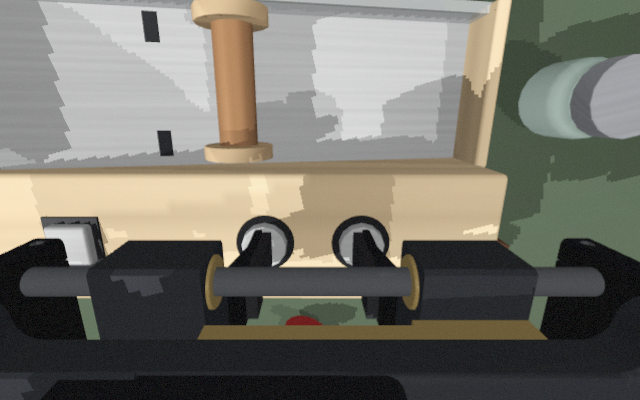

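The bobbin is free and rolling (at (236,85), past the sunken tabs at (150,25) and (165,143)). I'll press 2 mm deeper and hold.

play_rows:
  commands:
    - {"fingers":-0.05,"tx":0.003,"ty":0,"tz":0,"ax":0,"ay":0,"az":0}
    - {"fingers":-0.05,"tx":0.003,"ty":0,"tz":0,"ax":0,"ay":0,"az":0}
    - {"fingers":-0.05,"tx":0.003,"ty":0,"tz":0,"ax":0,"ay":0,"az":0}
    - {"fingers":-0.05,"tx":0.003,"ty":0,"tz":0,"ax":0,"ay":0,"az":0}
    - {"fingers":-0.05,"tx":0.003,"ty":0,"tz":0,"ax":0,"ay":0,"az":0}

```text
time_s: 4.6
tcp_pos: [0.5041, -0.1672, 0.1106]
ee_rot: [[0.003, -0.198, -0.98], [-0.001, -0.98, 0.198], [-1.0, 0.001, -0.004]]
wrist_force: [-1.9, -0.7, 8.3]
gripper_width: 0.525
```

play_rows:
  commands:
    - {"fingers":-0.05,"tx":0,"ty":0,"tz":0,"ax":0,"ay":0,"az":0}
    - {"fingers":-0.05,"tx":0,"ty":0,"tz":0,"ax":0,"ay":0,"az":0}
    - {"fingers":-0.05,"tx":0,"ty":0,"tz":0,"ax":0,"ay":0,"az":0}
    - {"fingers":-0.05,"tx":0,"ty":0,"tz":0,"ax":0,"ay":0,"az":0}
    - {"fingers":-0.05,"tx":0,"ty":0,"tz":0,"ax":0,"ay":0,"az":0}

```text
time_s: 5.02
tcp_pos: [0.5041, -0.1672, 0.1106]
ee_rot: [[0.003, -0.198, -0.98], [-0.001, -0.98, 0.198], [-1.0, 0.001, -0.004]]
wrist_force: [-1.1, 0.0, 8.7]
gripper_width: 0.528
```

play_rows:
  commands:
    - {"fingers":-0.05,"tx":0,"ty":0,"tz":0,"ax":0,"ay":0,"az":0}
    - {"fingers":-0.05,"tx":0,"ty":0,"tz":0,"ax":0,"ay":0,"az":0}
    - {"fingers":-0.05,"tx":0,"ty":0,"tz":0,"ax":0,"ay":0,"az":0}
    - {"fingers":-0.05,"tx":0,"ty":0,"tz":0,"ax":0,"ay":0,"az":0}
    - {"fingers":-0.05,"tx":0,"ty":0,"tz":0,"ax":0,"ay":0,"az":0}

```text
time_s: 5.43
tcp_pos: [0.5041, -0.1672, 0.1106]
ee_rot: [[0.003, -0.198, -0.98], [-0.001, -0.98, 0.198], [-1.0, 0.001, -0.004]]
wrist_force: [-1.5, 0.9, 8.9]
gripper_width: 0.525
```

play_rows:
  commands:
    - {"fingers":-0.05,"tx":0,"ty":0,"tz":0,"ax":0,"ay":0,"az":0}
    - {"fingers":-0.05,"tx":0,"ty":0,"tz":0,"ax":0,"ay":0,"az":0}
    - {"fingers":-0.05,"tx":0,"ty":0,"tz":0,"ax":0,"ay":0,"az":0}
    - {"fingers":-0.05,"tx":0,"ty":0,"tz":0,"ax":0,"ay":0,"az":0}
    - {"fingers":-0.05,"tx":0,"ty":0,"tz":0,"ax":0,"ay":0,"az":0}

```text
time_s: 5.85
tcp_pos: [0.5041, -0.1672, 0.1105]
ee_rot: [[0.003, -0.198, -0.98], [-0.001, -0.98, 0.198], [-1.0, 0.001, -0.004]]
wrist_force: [-1.3, 0.4, 8.4]
gripper_width: 0.523
```

play_rows:
  commands:
    - {"fingers":-0.05,"tx":0,"ty":0,"tz":0,"ax":0,"ay":0,"az":0}
    - {"fingers":-0.05,"tx":0,"ty":0,"tz":0,"ax":0,"ay":0,"az":0}
    - {"fingers":-0.05,"tx":0,"ty":0,"tz":0,"ax":0,"ay":0,"az":0}
    - {"fingers":-0.05,"tx":0,"ty":0,"tz":0,"ax":0,"ay":0,"az":0}
    - {"fingers":-0.05,"tx":0,"ty":0,"tz":0,"ax":0,"ay":0,"az":0}

```text
time_s: 6.27
tcp_pos: [0.5041, -0.1672, 0.1106]
ee_rot: [[0.003, -0.198, -0.98], [-0.001, -0.98, 0.198], [-1.0, 0.001, -0.004]]
wrist_force: [-1.4, -0.7, 7.5]
gripper_width: 0.524
```

Run:
```python
from station import r, viewer, spotter
from h import *
s=r.sense();print(s['time_s'],s['tcp_pos'],s['wrist_force'])
p=np.array((.58504,-.14251,-.19963));prev=None
for i in range(3):
    c=viewer.capture("scene")
    print([(np.round(d["uv"],1).tolist(),round(d["score"],2)) for d in spotter.find_in("bobbin",c)][:5])
    g=c['image'].astype(int)
    if prev is not None: print('diff',np.abs(g-prev)[200:320,130:330].max(), (np.abs(g-prev)[200:320,130:330].max(2)>40).sum())
    prev=g
print('bay expected',proj(c,d2w(p,(.013,-.125,.045))))
a=c['image'][190:320,120:330,::-1];a=cv2.resize(a,None,fx=3,fy=3,interpolation=2)
cv2.imwrite("pics/s4.png",a)
```

```text
6.2667 [ 0.50414982 -0.16724004  0.11057351] [-1.3963288  -0.70675511  7.53359287]
[([167.1, 267.8], 0.92), ([376.8, 248.3], 0.82), ([336.9, 190.1], 0.71), ([399.4, 211.0], 0.63), ([206.6, 203.4], 0.45)]
[([375.1, 251.1], 0.68), ([336.2, 190.6], 0.62), ([396.7, 212.0], 0.56), ([228.2, 247.6], 0.36)]
diff 7 0
[([337.7, 187.6], 0.92), ([376.4, 248.2], 0.81), ([397.8, 212.6], 0.8), ([141.7, 241.6], 0.71), ([166.9, 265.1], 0.63)]
diff 6 0
bay expected [164.56749262 270.80767697]
```

View pics/s4.png

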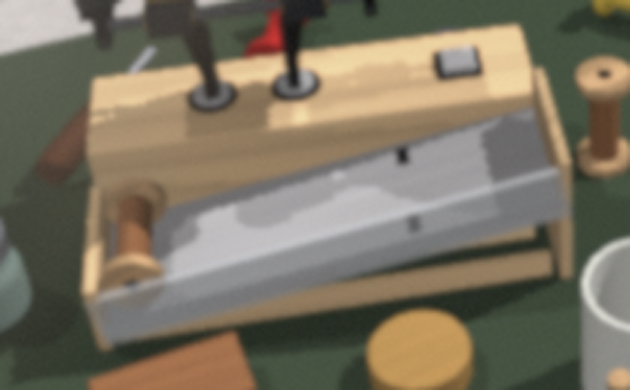

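The bobbin lies still in the bay, at (165,268) against an expected (165,271), and both keys are down. Now I'll raise straight up.

play_rows:
  commands:
    - {"fingers":-0.05,"tx":-0.03,"ty":0,"tz":0,"ax":0,"ay":0,"az":0}
    - {"fingers":-0.05,"tx":-0.08,"ty":0,"tz":0,"ax":0,"ay":0,"az":0}
    - {"fingers":-0.05,"tx":-0.13,"ty":0,"tz":0,"ax":0,"ay":0,"az":0}
    - {"fingers":-0.05,"tx":-0.18,"ty":0,"tz":0,"ax":0,"ay":0,"az":0}
    - {"fingers":-0.05,"tx":-0.2,"ty":0,"tz":0,"ax":0,"ay":0,"az":0}

```text
time_s: 6.98
tcp_pos: [0.5049, -0.1674, 0.2646]
ee_rot: [[0.01, -0.198, -0.98], [-0.002, -0.98, 0.198], [-1.0, 0.0, -0.01]]
wrist_force: [0.1, -0.3, 0.4]
gripper_width: 0.529
```

play_rows:
  commands:
    - {"fingers":-0.05,"tx":0,"ty":0,"tz":0,"ax":0,"ay":0,"az":0}
    - {"fingers":-0.05,"tx":0,"ty":0,"tz":0,"ax":0,"ay":0,"az":0}
    - {"fingers":-0.05,"tx":0,"ty":0,"tz":0,"ax":0,"ay":0,"az":0}
    - {"fingers":-0.05,"tx":0,"ty":0,"tz":0,"ax":0,"ay":0,"az":0}
    - {"fingers":-0.05,"tx":0,"ty":0,"tz":0,"ax":0,"ay":0,"az":0}

```text
time_s: 7.4
tcp_pos: [0.5021, -0.1667, 0.2567]
ee_rot: [[-0.003, -0.199, -0.98], [0.0, -0.98, 0.199], [-1.0, 0.0, 0.003]]
wrist_force: [-0.9, 0.4, 0.1]
gripper_width: 0.526
```

Run:
```python
from station import r, viewer
import cv2
c=viewer.capture("wrist");cv2.imwrite("pics/w5.png",c['image'][:,:,::-1]);s=r.sense();print(s['time_s'],s['tcp_pos'],s['wrist_force'],s['joint_velocities'].max())
```

```text
7.45 [ 0.50229809 -0.16675128  0.25690963] [-0.13970537 -0.72859758 -0.25055886] 0.4273339810875326
```

View pics/w5.png

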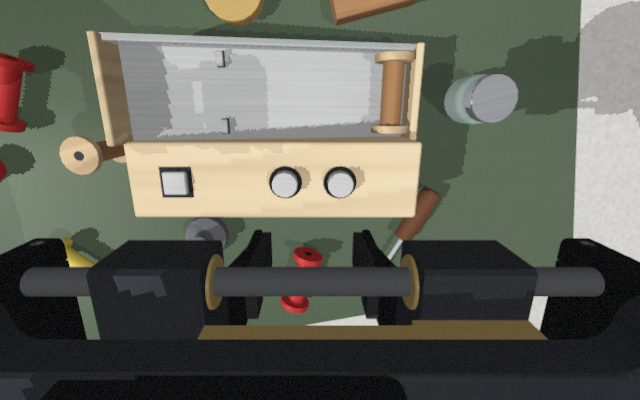

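The bobbin rests at the end wall at (393,93), the keys at (285,182) and (340,182) are up, and the tabs are raised again. Nothing else appears moved.

```bash
python3 -c "
from station import job
print(job.finish_job())"
```

```text
the job is handed in; nothing more can be done
None
```

The bobbin is released and lies still against the end wall. Both round keys are back up, the arm is clear, and the job is handed in at about 7.5 s.

- **Press:** I pressed both round keys together, one fingertip on each, from about 4 mm above. The wrist force rose to about 8 to 9 N, which suits two keys pressed most of the way down.
- **Hold:** I kept the keys down for over 2 s. Scene pictures 0.05 s apart then showed no movement, with the bobbin at (167,268) px against an expected (165,271) for the bay. After that I lifted straight up.
- **Final wrist view:** It shows the bobbin at the end wall, both round keys and both tabs up, and the square key and nearby objects where they were.
- **Weak checks:**
  - The bobbin detector missed it in one of the last three scene pictures, so I judged that picture by eye.
  - The first two-camera fit and the wrist fit of the keys differed by about 3 mm. I used the wrist fit for the press.
  - I did not measure the two keys' travel separately. That they moved together rests on the level tool and on the bobbin coming free.

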